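Load the tall collar into the curing station and shut its guard

TASK

Slide the curing station's clear guard all the way open, then take the tall printed collar and lower it (do not drop it) over the leaning post until it sits fully home. Then slide the guard fully shut over it and leave the other things on the bench where they are.

Things in the scene. Friction and masses are not known exactly. Their poses are not given: they have to be found in the camera images.
- plate: Aluminium tray plate of the curing station, sloping 25 degrees down towards the robot. Origin: centre of the post's foot, on the dark seat disc (60 mm across, 6 mm above the plate) where the collar must sit. z runs up along the post (leaning 25 degrees towards the robot), x up the slope away from the robot, y level to the left along the guard's track.
- post_tip (a point): Tip of the steel post, 64 mm from the plate's origin along its z. Post: 30 mm diameter for 54 mm, then tapering to 18 mm at the tip. The opening around it is 194 mm (plate x) by 180 mm (plate y), centred on the post. Aluminium tracks rise to plate z = 84 mm at x = 95 to 107 mm on both sides; the end wall at y = -102 mm rises to z = 70 mm.
- cover (a point): Middle of the fixed white cover on the left half of the tray, at plate z = 70 mm, y = 91 to 277 mm: the guard slides over it when opened.
- station: The whole white curing station, fixed on the bench; base 260 x 420 mm, origin at bench height below the tray, midway along its length and 90 mm left of the post. Its back box, 82 to 168 mm behind (+x of) the origin, is 130 mm high; the tray's top back edge is about 210 mm high.
- guard (a joint): Travel of the sliding guard along the plate's +y (the robot's left), in m: 0 fully shut over the opening, 0.18 fully open, a stop at each end; starts 0 to 0.04. It stays where left; about 2 N moves it, plus slight drag. The guard is a clear sheet 188 x 184 mm with a dark frame, parallel to the plate at plate z = 71 to 78 mm.
- guard_grip (a point): Middle of the handle bar on the guard, at plate x = 0, y = the guard's joint value, z = 112 mm. Steel bar 80 mm long along plate x (up the slope), 14 mm wide along y, 14 mm thick, on two legs, 28 mm free below it. Pinch it across its width (closing along y), tool pointing against plate z.
- collar: The tall grey printed collar to load: a plain tube 64 mm outside, 36 mm bore, 60 mm high, about 110 g, standing upright loose on the bench to the right of the station. Origin: centre of its underside, z up its bore axis. It goes on the same way up as it stands.
- low_ring: Another grey printed ring, same diameters (64 / 36 mm) but only 24 mm high: leave it. Origin: centre of its underside.
- dome: Closed grey printed dome, 68 mm across, 74 mm high: leave it. Origin: centre of its underside.
- shell: Larger closed grey dome, 90 mm across, 84 mm high, near right: leave it. Origin: centre of its underside.
- mug: White mug, 80 mm across, 95 mm high, left of the station: leave it. Origin: centre of its underside.
- glue_gun: Black hot-glue gun lying on the bench left of the robot, about 240 mm long, 40 mm high: leave it. Origin: near its middle, at bench height.
- screwdriver: Red-handled screwdriver, about 200 mm long, lying on the bench left of the station: leave it.
- disc: Flat black disc, 100 mm across, 10 mm thick, far right: leave it. Origin: centre of its underside.

How it is judged:
By the outcome, as a careful person would: the job done as asked, in the order asked, and still so for the second after the job is handed in, with the robot touching nothing.
It also fails if it takes over 72 s, if anything falls off the work surface, if the arm or the gripper's body presses on something with over 40 N, if the wrist force passes 120 N, or if a joint passes its speed limit or range.

ROBOT

A 7-joint arm with a two-finger parallel gripper is mounted at the origin on the work surface. World frame = base frame: x ahead of the robot, y to its left, z up, the work surface at z = 0. Lengths are in m, angles in rad, forces in N, time in s.
With the tool pointing down it reaches from about 0.4 to 0.85 m from the base axis. Payload 10.4 kg.
Tool frame: the origin (TCP) lies between the finger pads, 19 mm behind the fingertips; this is the grasp point; z points along the fingers, y is the line along which they close (so a half turn about z gives the same grasp; the last joint's range is limited). The gripper opens to 87 mm and grips with 3 to 60 N. Pads are 19 mm wide; open, the fingers measure 117 mm over their backs; the gripper's body (75 mm by 190 mm) begins 51 mm behind the grasp point.
Start: joints at [1.217, 0.332, -0.065, 1.46, 0.022, 1.35, -0.088], TCP at [0.203, -0.591, 0.241] pointing down, gripper open.
Joint ranges: [-2.6, 2.6], [-0.5, 2.12], [-1.47, 1.34], [0.16, 2.42], [-1.27, 4.41], [0.06, 2.06], [-2.6, 2.6]. Speed limits (rad/s): [2.22, 2.22, 2.79, 2.79, 3.14, 3.14, 3.14].

INTERFACE

Orientations are given as a rotation vector (axis times angle).
In Python, from workcell import sensors, viewer, order gives the robot as it stands.
- The arm moves only by the tool play_rows, never from a script. Its argument "commands" is text: rows parted by semicolons, each of 7 numbers parted by spaces: the turn, a rotation vector about the tool's x, y, z as a fraction of full scale, then the shift along the tool's x, y, z as a fraction of full scale, then the opening, from 0 (shut) to 1 (fully open). In form: ax ay az dx dy dz gripper; .... A call has 1 to 10 rows; each row shifts and turns the commanded pose from where the row before left it, along the tool's axes as they then stand; what a row does not reach is not made up. Full scale, the value 1, is 1000 mm for a shift and 30 degrees for a turn. A row lasts 1/8 s, in which the tool goes at most 62.5 mm and 10.7 degrees, less where a joint would pass 70% of its speed; a pose out of reach is approached as far as the arm can. A call with a number of a shift or a turn outside -1 to 1 is refused whole. A call with a gripper value outside its range is refused whole. The fingers move at their own pace and stop on an object; "grip_force" is the grip in N (left out, the last holds). Time passes only in rows, so rows that do not move let the fingers close. It gives the time, the measured TCP pose, the force, the opening and the grip force at its end, in the units of the state.
- sensors.state(): the state, without advancing time (a new reading comes with each control period).
- viewer.capture(name): name is "scene" or "top" or "wrist"; returns a dict with "frame" (420x560x3 uint8, red, green, blue), "mtx" (3x3 intrinsics, pixels), "extrinsics" (4x4, takes a point from camera to world coordinates). Camera axes: x right, y up, looking along -z (the intrinsics and any distortion apply to the point x, -y, -z); pixel columns grow to the right and rows downward; lengths in m; the calibration is good to about 2 mm. The wrist camera is an equidistant fisheye: a pixel r from the principal point sees the ray r / f radians off the axis. A picture is of the moment at which its call begins. There is no depth.
- order.close_job(): hands the job in; it is judged then, once.
The state is a dict: "clock": time; "joint_positions": joint angles; "dq": joint speeds; "effort": joint torques, N m; "position": TCP position; "eef_rot": TCP orientation; "ft_force": force on the tool from outside, world axes, zero at the start; "ft_torque": the same for the moment, N m; "gripper_width": opening from 0.0 (shut) to 1.0 (fully open); "finger_force": force on a finger pad.
Only numpy, scipy, OpenCV 4.12 (cv2) and the standard library are available. Lean on these libraries where they do the work, as an engineer would, in place of code of your own. Each camera call takes 0.05 s, during which the arm holds its last target. There are 200 camera calls.

## Working session

There is one attempt and no reset: what is moved stays moved. The work goes in short steps, Python scripts to look and compute and a tool call to move; the robot and the scene stay as the last step left them, time stands still between calls to the robot, and variables do not carry over. Pictures are saved under pics/ and viewed, at most 13 in all, crops included, and the job is handed in when it is done.

Besides the shell and the picture viewer there is one more tool, called by a JSON object that holds its "op" and its "data". play_rows: Moves the arm, as the interface text tells. Its arguments: {"type":"object","properties":{"commands":{"type":"string"},"grip_force":{"type":"number"}},"required":["commands"]}

```bash
ls; mkdir -p pics; python3 - <<'E'
from workcell import sensors, viewer
import cv2, numpy as np
s=sensors.state(); print(s)
for n in ("scene","top","wrist"):
    c=viewer.capture(n); cv2.imwrite(f"pics/{n}0.png",c["frame"][:,:,::-1]); print(n,c["mtx"].round(2).tolist(),c["extrinsics"].round(4).tolist())
    np.savez(f"{n}0.npz",**c)
    print([k for k in c])
E
```

```text
pics
{'clock': 0.0, 'joint_positions': array([ 1.21741629,  0.33290742, -0.06470522,  1.4609641 ,  0.02159633,
        1.34990606, -0.08846639]), 'dq': array([-7.82303238e-04,  4.07718640e-04, -9.15649009e-04, -1.88864275e-03,
        1.98553655e-04, -3.02227515e-05,  2.88803635e-04]), 'effort': array([ 8.47118408e-04, -6.23258328e+01,  2.51446181e-02, -3.89893162e+01,
       -6.11027679e-02,  3.98796005e-02,  1.45374506e-04]), 'position': array([ 0.20286507, -0.59076433,  0.24042087]), 'eef_rot': array([-3.09727049e+00, -5.17074274e-01,  4.84151750e-04]), 'ft_force': array([ 0.05050046,  1.37066306, -0.04368766]), 'ft_torque': array([ 0.04081462, -0.04123014, -0.07548947]), 'finger_force': 0.0, 'gripper_width': 0.9978278339645807}
scene [[450.6, 0.0, 280.38], [0.0, 450.6, 204.13], [0.0, 0.0, 1.0]] [[-0.2375, -0.7905, 0.5646, 1.2284], [0.9713, -0.2006, 0.1277, 0.2321], [0.0123, 0.5787, 0.8154, 1.1806], [0.0, 0.0, 0.0, 1.0]]
['frame', 'mtx', 'extrinsics']
top [[447.52, 0.0, 278.37], [0.0, 447.52, 205.25], [0.0, 0.0, 1.0]] [[0.0228, 0.9899, -0.1401, 0.3042], [-0.9997, 0.0221, -0.0068, 0.0706], [-0.0036, 0.1402, 0.9901, 1.6656], [0.0, 0.0, 0.0, 1.0]]
['frame', 'mtx', 'extrinsics']
wrist [[325.19, 0.0, 277.64], [0.0, 325.19, 208.53], [0.0, 0.0, 1.0]] [[0.325, 0.9032, 0.2804, 0.2805], [-0.9457, 0.311, 0.0943, -0.5654], [-0.002, -0.2958, 0.9552, 0.3845], [0.0, 0.0, 0.0, 1.0]]
['frame', 'mtx', 'extrinsics']
```

View pics/scene0.png

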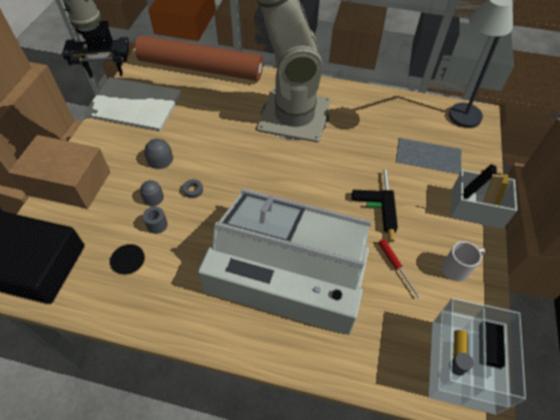

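View pics/top0.png

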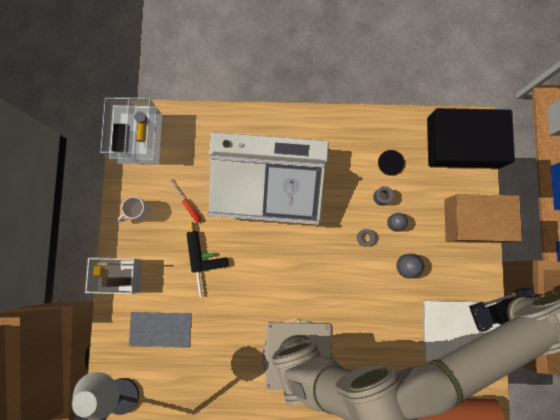

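View pics/wrist0.png

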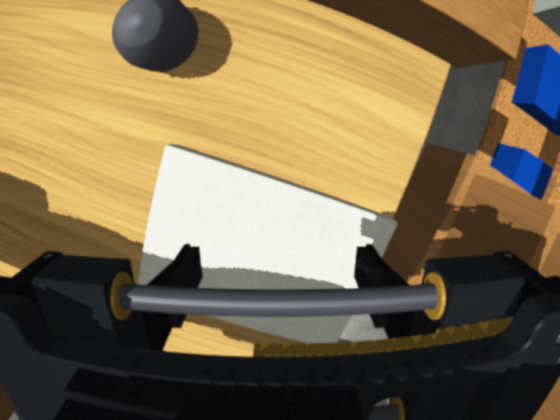

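The scene shows the station with its guard nearly shut and the handle near (265,210), the tall collar at (154,219), the low ring at (192,188) and the domes at (151,192) and (158,153). In the top view the handle is near (291,190), the collar at (384,196) and the low ring at (367,238). The wrist view shows only the shell. Next I'll zoom in to measure.

```bash
cat > h.py <<'E'
import numpy as np, cv2
from scipy.spatial.transform import Rotation as R
def ray(c,u,v):
    K=c["mtx"];E=c["extrinsics"]; x=(u-K[0,2])/K[0,0]; y=(v-K[1,2])/K[1,1]
    d=E[:3,:3]@np.array([x,-y,-1.]); return E[:3,3],d/np.linalg.norm(d)
def rayfish(c,u,v):
    K=c["mtx"];E=c["extrinsics"]; a=np.array([u-K[0,2],v-K[1,2]])/K[0,0]; t=np.linalg.norm(a)
    s=np.sin(t)/max(t,1e-9); d=E[:3,:3]@np.array([a[0]*s,-a[1]*s,-np.cos(t)]); return E[:3,3],d
def plane(r,z): o,d=r; return o+d*(z-o[2])/d[2]
def tri(rs):
    A=0;b=0
    for o,d in rs: P=np.eye(3)-np.outer(d,d);A=A+P;b=b+P@o
    p=np.linalg.solve(A,b); return p,[round(1e3*np.linalg.norm((np.eye(3)-np.outer(d,d))@(p-o)),1) for o,d in rs]
def proj(c,p,fish=False):
    E=c["extrinsics"];K=c["mtx"]; q=E[:3,:3].T@(np.asarray(p)-E[:3,3]); q=np.array([q[0],-q[1],-q[2]])
    if fish:
        n=np.hypot(q[0],q[1]);t=np.arctan2(n,q[2]); return K[0,2]+K[0,0]*t*q[0]/n,K[1,2]+K[0,0]*t*q[1]/n
    return K[0,2]+K[0,0]*q[0]/q[2],K[1,2]+K[1,1]*q[1]/q[2]
def crop(f,x,y,w,h,k):
    return cv2.resize(f[y:y+h,x:x+w],None,fx=k,fy=k,interpolation=cv2.INTER_CUBIC)
E
python3 - <<'E'
import numpy as np, cv2
from h import *
t=np.load("top0.npz")["frame"];s=np.load("scene0.npz")["frame"]
a=crop(t,200,130,200,75,4)  # x200-400 y130-205
b=crop(s,140,185,200,75,4)
cv2.imwrite("pics/c1.png",np.vstack([a,b])[:,:,::-1])
E
```

```text
(no output)
```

View pics/c1.png

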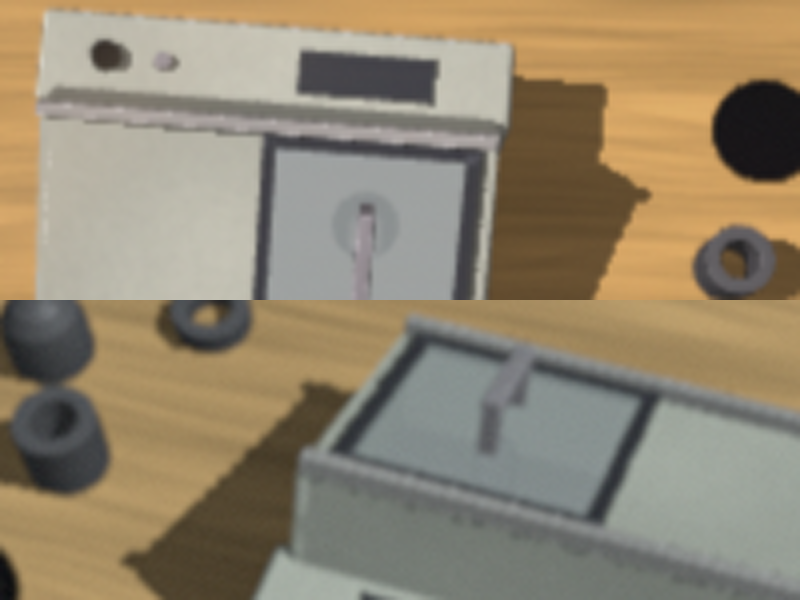

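```bash
python3 - <<'E'
import numpy as np, cv2
from h import *
t=np.load("top0.npz");s=np.load("scene0.npz")
T=lambda x,y: ray(t,200+(x+.5)/4-.5,130+(y+.5)/4-.5)
S=lambda x,y: ray(s,140+(x+.5)/4-.5,185+(y-300+.5)/4-.5)
for n,a,b in [("barUp",(366,214),(491,401)),("trackBackR",(500,138),(305,453)),("guardUL outer",(263,140),(596,517)),("guard UR",(488,152),(342,447)),("collar top",(735,260),(57,420))]:
    print(n,*tri([T(*a),S(*b)]))
for z in (0.06,): print(plane(T(735,260),z),plane(S(57,420),z))
# collar masks: dark grey blobs
for n,c in(("top",t),("scene",s)):
    f=c["frame"].astype(int); m=((f.max(2)<110)&(f.max(2)-f.min(2)<25)).astype(np.uint8)
    k,l,st,ce=cv2.connectedComponentsWithStats(m)
    for i in range(1,k):
        if 100<st[i,4]<1500: print(n,st[i],ce[i].round(1),plane(ray(c,*ce[i]),0.03).round(3))
E
```

```text
barUp [0.58525264 0.03937632 0.20922571] [np.float64(0.7), np.float64(0.7)]
trackBackR [ 0.65215703 -0.06887735  0.20613178] [np.float64(1.7), np.float64(1.7)]
guardUL outer [0.64843944 0.12583461 0.19936383] [np.float64(1.5), np.float64(1.5)]
guard UR [ 0.63976044 -0.05411317  0.20125529] [np.float64(7.1), np.float64(7.1)]
collar top [ 0.58006361 -0.30128518  0.05551896] [np.float64(1.4), np.float64(1.4)]
[ 0.57880727 -0.29886969  0.06      ] [ 0.58285728 -0.30063049  0.06      ]
top [524   0  27  11 215] [537.4   3.8] [ 1.358 -0.919  0.03 ]
top [533  39  22  18 139] [542.3  46.2] [ 1.181 -0.927  0.03 ]
top [515  67  45  34 348] [542.1  84.3] [ 1.026 -0.917  0.03 ]
top [135 112  15  14 115] [141.7 117.8] [0.86  0.609 0.03 ]
top [111 123  19  31 469] [120.2 137.6] [0.78  0.685 0.03 ]
top [275 143  34  13 351] [291.3 148.7] [0.751 0.038 0.03 ]
top [379 151  25  24 484] [390.9 162.4] [ 0.707 -0.335  0.03 ]
top [263 163  59  58 759] [293.7 191.8] [0.587 0.026 0.03 ]
top [374 187  20  18 240] [383.4 195.6] [ 0.58  -0.306  0.03 ]
top [123 199  16  17 145] [128.8 205.9] [0.521 0.634 0.03 ]
[... 622 characters left out ...]
9  0.03 ]
scene [182 180  21  18 264] [192.2 188.4] [ 0.441 -0.237  0.03 ]
scene [351 189  46  44 847] [380.1 205. ] [0.358 0.356 0.03 ]
scene [223 192  45  36 287] [240.8 206. ] [ 0.469 -0.066  0.03 ]
scene [269 200 101  41 396] [301.3 217.3] [0.464 0.126 0.03 ]
scene [110 245  34  29 758] [126.6 259. ] [ 0.728 -0.33   0.03 ]
scene [455 244  25  21 384] [467.2 253.9] [0.471 0.623 0.03 ]
scene [441 251  29  30 454] [453.  268.1] [0.528 0.584 0.03 ]
scene [226 259  48  24 620] [249.5 270.6] [0.677 0.022 0.03 ]
scene [329 289  13  11 113] [335.3 294.2] [0.689 0.27  0.03 ]
scene [428 323   5  74 138] [429.9 360. ] [0.808 0.533 0.03 ]
scene [448 344  27  32 429] [460.7 363.4] [0.798 0.608 0.03 ]
```

```bash
cat >> h.py <<'E'
def plateR(psi): return (R.from_euler('z',psi,degrees=True)*R.from_euler('y',-25,degrees=True)).as_matrix()
def toolR(zt,yt):
    zt=zt/np.linalg.norm(zt); yt=yt-zt*(yt@zt); yt/=np.linalg.norm(yt); return np.column_stack([np.cross(yt,zt),yt,zt])
def plan(p1,R1,p0=None,R0=None,vmax=.055,amax=.3,n=None):
    from workcell import sensors
    s=sensors.state()
    p0=s["position"] if p0 is None else p0; R0=R.from_rotvec(s["eef_rot"]) if R0 is None else R.from_matrix(R0)
    R1=R.from_matrix(R1); w=(R0.inv()*R1).as_rotvec(); d=np.linalg.norm(p1-p0)
    n=n or max(1,int(np.ceil(max(d/vmax,np.linalg.norm(np.degrees(w))/30/amax))))
    print("joints",s["joint_positions"].round(2),"clock",round(s["clock"],2),"dist mm",(1e3*(p1-p0)).round(1),"total turn/30",(np.degrees(w)/30).round(3),"rows",n)
    for i in range(n):
        Ri=R0*R.from_rotvec(w*i/n)
        print(*(np.degrees(w)/30/n).round(3),*(Ri.inv().apply((p1-p0)/n)).round(4),sep=' ')
E
python3 - <<'E'
from h import *
from workcell import sensors
s=sensors.state();R0=R.from_rotvec(s["eef_rot"]).as_matrix();print(R0.round(3))
E=np.load("wrist0.npz")["extrinsics"];print("cam in tool",R0.T@(E[:3,3]-s["position"]),"\n",(R0.T@E[:3,:3]).round(3))
P=plateR(-3.4);o=np.array([.599,.035,.085])
for sg in(1,-1):
    T=toolR(-P[:,2],sg*P[:,1]); plan(o+P@[0,.003,.23],T)
E
```

```text
[[ 0.946  0.325 -0.   ]
 [ 0.325 -0.946  0.001]
 [-0.    -0.001 -1.   ]]
cam in tool [ 0.08161504  0.00099986 -0.14388711] 
 [[ 0.     0.955  0.296]
 [ 1.    -0.     0.001]
 [ 0.001  0.296 -0.955]]
joints [ 1.22  0.33 -0.06  1.46  0.02  1.35 -0.09] clock 0.15 dist mm [299.2 634.6  52.8] total turn/30 [-1.141 -0.228 -5.143] rows 18
-0.063 -0.013 -0.286 0.0272 -0.0279 -0.0029
-0.063 -0.013 -0.286 0.031 -0.0235 -0.004
-0.063 -0.013 -0.286 0.0341 -0.0184 -0.0049
-0.063 -0.013 -0.286 0.0364 -0.013 -0.0056
-0.063 -0.013 -0.286 0.0379 -0.0072 -0.0062
-0.063 -0.013 -0.286 0.0385 -0.0013 -0.0066
-0.063 -0.013 -0.286 0.0382 0.0047 -0.0068
-0.063 -0.013 -0.286 0.037 0.0106 -0.0068
-0.063 -0.013 -0.286 0.035 0.0162 -0.0066
-0.063 -0.013 -0.286 0.0321 0.0214 -0.0062
-0.063 -0.013 -0.286 0.0285 0.0262 -0.0056
-0.063 -0.013 -0.286 0.0242 0.0303 -0.0048
-0.063 -0.013 -0.286 0.0194 0.0337 -0.0039
-0.063 -0.013 -0.286 0.0141 0.0363 -0.0029
-0.063 -0.013 -0.286 0.0085 0.0381 -0.0017
-0.063 -0.013 -0.286 0.0028 0.039 -0.0005
-0.063 -0.013 -0.286 -0.0031 0.039 0.0008
-0.063 -0.013 -0.286 -0.0088 0.038 0.0022
joints [ 1.22  0.33 -0.06  1.46  0.02  1.35 -0.09] clock 0.15 dist mm [299.2 634.6  52.8] total turn/30 [-0.165  0.823  0.733] rows 13
-0.013 0.063 0.056 0.0376 -0.0387 -0.004
-0.013 0.063 0.056 0.0366 -0.0398 -0.0031
-0.013 0.063 0.056 0.0355 -0.0408 -0.0021
-0.013 0.063 0.056 0.0343 -0.0418 -0.0012
-0.013 0.063 0.056 0.0331 -0.0428 -0.0004
-0.013 0.063 0.056 0.0318 -0.0438 0.0004
-0.013 0.063 0.056 0.0305 -0.0447 0.0011
-0.013 0.063 0.056 0.0291 -0.0456 0.0018
-0.013 0.063 0.056 0.0277 -0.0464 0.0025
-0.013 0.063 0.056 0.0262 -0.0473 0.003
-0.013 0.063 0.056 0.0247 -0.048 0.0036
-0.013 0.063 0.056 0.0231 -0.0488 0.004
-0.013 0.063 0.056 0.0215 -0.0495 0.0044
```

{"op": "play_rows", "data": {"commands": "-0.013 0.063 0.056 0.038 -0.039 -0.004 1;-0.013 0.063 0.056 0.037 -0.04 -0.003 1;-0.013 0.063 0.056 0.0355 -0.041 -0.002 1;-0.013 0.063 0.056 0.034 -0.042 -0.001 1;-0.013 0.063 0.056 0.033 -0.043 0 1;-0.013 0.063 0.056 0.032 -0.044 0 1;-0.013 0.063 0.056 0.0305 -0.045 0.001 1;-0.013 0.063 0.056 0.029 -0.0455 0.002 1;-0.013 0.063 0.056 0.028 -0.0465 0.0025 1;-0.013 0.063 0.056 0.026 -0.047 0.003 1"}}

```text
clock: 1.4
position: [0.4335, -0.0995, 0.2804]
eef_rot: [3.084, 0.052, 0.524]
ft_force: [0.5, -0.1, -0.3]
gripper_width: 1.001
finger_force: 0.0
```

{"op": "play_rows", "data": {"commands": "-0.013 0.063 0.056 0.025 -0.048 0.0035 1;-0.013 0.063 0.056 0.023 -0.049 0.004 1;-0.013 0.063 0.056 0.0215 -0.0495 0.0045 1;0 0 0 0 0 0 1;0 0 0 0 0 0 1"}}

```text
clock: 2.02
position: [0.5017, 0.0449, 0.2917]
eef_rot: [3.05, -0.086, 0.673]
ft_force: [0.4, -0.3, 0.2]
gripper_width: 0.999
finger_force: 0.0
```

```bash
python3 - <<'E'
from h import *
from workcell import sensors,viewer
c=viewer.capture("wrist");np.savez("w1.npz",**c);cv2.imwrite("pics/w1.png",cv2.resize(c["frame"],(800,600),interpolation=cv2.INTER_CUBIC)[:,:,::-1])
P=plateR(-3.4);o=np.array([.599,.035,.085])
plan(o+P@[0,.003,.23],toolR(-P[:,2],-P[:,1]))
E
```

```text
joints [ 0.89 -0.37 -0.91  2.   -0.3   0.95 -1.55] clock 2.08 dist mm [ 0.5 -0.6  1.8] total turn/30 [0.007 0.004 0.004] rows 1
0.007 0.004 0.004 0.0012 0.0006 -0.0014
```

View pics/w1.png

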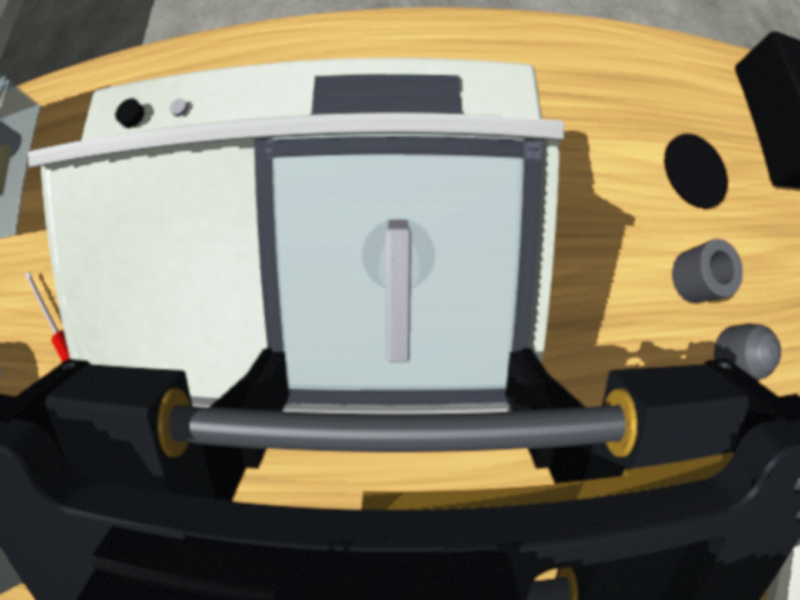

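The wrist view shows the handle bar's top face running from (398,228) to (399,361), the seat disc centred at (398,254), and the guard's frame spanning 257 to 543 at its upper edge.

```bash
python3 - <<'E'
from h import *
t=np.load("top0.npz");s=np.load("scene0.npz");w=np.load("w1.npz")
T=lambda x,y: ray(t,200+(x+.5)/4-.5,130+(y+.5)/4-.5)
S=lambda x,y: ray(s,140+(x+.5)/4-.5,185+(y-300+.5)/4-.5)
W=lambda x,y: rayfish(w,(x+.5)/1.4286-.5,(y+.5)/1.4286-.5)
Q={}
for n,r in [("barUp",[T(366,214),S(491,401),W(398,228)]),("barLow",[S(525,349),W(399,361)]),("disc",[T(366,226),W(398,254)]),("guardUL",[T(263,140),S(596,517),W(257,141)]),("trackBR",[T(500,138),S(305,453),W(562,130)]),("collar",[T(735,260),S(57,420),W(721,267)])]:
    p,e=tri(r);Q[n]=p;print(n,p.round(4),e)
d=Q["barUp"]-Q["barLow"];print("bar len",np.linalg.norm(d),"slope",np.degrees(np.arctan2(d[2],np.hypot(*d[:2]))),"yaw",np.degrees(np.arctan2(d[1],d[0])))
# check: back-rail rear edge yaw from top full image, and ray/plane on bar & disc
from scipy.optimize import least_squares
M={"barUp":lambda q:(.04,q,.119),"barLow":lambda q:(-.04,q,.119),"disc":lambda q:(0,0,0),"guardUL":lambda q:(.094,.092+q,.078),"trackBR":lambda q:(.107,-.108,.084)}
def f(v):
    P=plateR(v[3]*57.3);return np.concatenate([P@np.array(M[k](v[4]))+v[:3]-Q[k] for k in M if k!="trackBR"])
v=least_squares(f,[.6,.035,.085,-.06,.005]).x
print("o",v[:3].round(4),"psi",np.degrees(v[3]),"q",v[4],(1e3*f(v)).round(1))
E
```

```text
barUp [0.5862 0.0391 0.2108] [np.float64(1.7), np.float64(0.2), np.float64(1.5)]
barLow [0.515  0.0424 0.175 ] [np.float64(0.9), np.float64(0.9)]
disc [0.5825 0.0386 0.169 ] [np.float64(0.4), np.float64(0.4)]
guardUL [0.6504 0.1246 0.2025] [np.float64(3.9), np.float64(0.2), np.float64(3.8)]
trackBR [ 0.6516 -0.0693  0.2051] [np.float64(1.8), np.float64(1.8), np.float64(0.8)]
collar [ 0.5813 -0.3007  0.06  ] [np.float64(2.9), np.float64(1.4), np.float64(2.2)]
bar len 0.07978955634603768 slope 26.63741617353526 yaw -2.6745325859092812
o [0.5942 0.0379 0.1078] psi -3.3901043692693578 q -0.0005322353344162893 [ -6.   -0.9  21.7  -7.1   0.1  23.7  11.7  -0.7 -61.2   1.4   1.5  15.7]
```

```bash
python3 - <<'E'
from h import *
t=np.load("top0.npz");s=np.load("scene0.npz");w=np.load("w1.npz")
T=lambda x,y: ray(t,200+(x+.5)/4-.5,130+(y+.5)/4-.5)
S=lambda x,y: ray(s,140+(x+.5)/4-.5,185+(y-300+.5)/4-.5)
W=lambda x,y: rayfish(w,(x+.5)/1.4286-.5,(y+.5)/1.4286-.5)
from scipy.optimize import least_squares
M=[(lambda q:(.04,q,.119),[T(366,214),S(491,401),W(398,228)]),(lambda q:(-.04,q,.119),[S(525,349),W(399,361)]),(lambda q:(0,0,0),[T(366,226),W(398,254)]),
(lambda q:(.094,.092+q,.078),[T(263,140),S(596,517),W(257,141)])]
def f(v):
    P=plateR(v[3]*57.3);r=[]
    for m,rs in M:
        p=P@np.array(m(v[4]))+v[:3]
        for o,d in rs: r.append((np.eye(3)-np.outer(d,d))@(p-o))
    return np.concatenate(r)
L=least_squares(f,[.6,.035,.085,-.06,.005],loss="soft_l1",f_scale=.003);v=L.x
print("o",v[:3].round(4),"psi",np.degrees(v[3]),"q",v[4]);print((1e3*f(v).reshape(-1,3)).round(1))
P=plateR(np.degrees(v[3])); print("tip",v[:3]+P@[0,0,.064],"grip",v[:3]+P@[0,v[4],.112])
for r in (T(366,226),W(398,254)): print("disc@z0",plane(r,v[2]))
np.savez("pose.npz",o=v[:3],P=P,q=v[4])
# next: above the bar 30mm
plan(v[:3]+P@[0,v[4],.112],toolR(-P[:,2],-P[:,1]),n=1)
E
```

```text
o [0.5996 0.0369 0.0857] psi -2.468253176592074 q 0.0007001847768235798
[[ 0.7 -1.9  0.2]
 [-0.3 -0.6  0.4]
 [-1.9  0.  -0.5]
 [-1.6 -2.   1.5]
 [-2.  -0.2  0. ]
 [ 1.5 -0.4  0.3]
 [-2.2  0.4 -0.5]
 [ 6.5 -0.3  1.5]
 [ 6.5  2.8 -4.2]
 [-1.2  3.   0.3]]
tip [0.57255648 0.03806591 0.143671  ] grip [0.55231978 0.03963906 0.18717378]
disc@z0 [0.59798982 0.03726407 0.0856673 ]
disc@z0 [0.60186588 0.03651725 0.0856673 ]
joints [ 0.89 -0.37 -0.91  2.   -0.3   0.95 -1.55] clock 2.08 dist mm [  50.7   -4.7 -104.5] total turn/30 [ 0.02   0.004 -0.024] rows 1
0.02 0.004 -0.024 0.0021 0.0013 0.1162
```

{"op": "play_rows", "data": {"commands": "0.02 0.004 -0.024 0.002 0.0015 0.04 0.7;0 0 0 0 0 0.04 0.6;0 0 0 0 0 0.026 0.5;0 0 0 0 0 0.01 0.5;0 0 0 0 0 0 0.5;0 0 0 0 0 0 0;0 0 0 0 0 0 0;0 0 0 0 0 0 0;0 0 0 0 0 0 0", "grip_force": 20}}

```text
clock: 3.2
position: [0.5528, 0.0414, 0.1879]
eef_rot: [3.057, -0.064, 0.68]
ft_force: [-2.6, -0.2, 3.6]
gripper_width: 0.156
finger_force: 20.0
```

{"op": "play_rows", "data": {"commands": "0 0 0 0 -0.01 0 0;0 0 0 0 -0.02 0 0;0 0 0 0 -0.025 0 0;0 0 0 0 -0.025 0 0;0 0 0 0 -0.025 0 0;0 0 0 0 -0.025 0 0;0 0 0 0 -0.02 0 0;0 0 0 0 -0.015 0 0;0 0 0 0 -0.01 0 0;0 0 0 0 0 0 0"}}

```text
clock: 4.45
position: [0.5624, 0.2155, 0.1881]
eef_rot: [3.057, -0.066, 0.684]
ft_force: [21.4, 0.4, -14.8]
gripper_width: 0.162
finger_force: 20.0
```

```bash
python3 - <<'E'
from h import *
from workcell import sensors
s=sensors.state();z=np.load("pose.npz");print((z["P"].T@(s["position"]-z["o"])).round(4),s["ft_force"],s["ft_torque"],z["P"].T@s["ft_force"],s["joint_positions"].round(2))
E
```

```text
[0.0026 0.1768 0.1118] [ 21.4010056    0.35649198 -14.84807867] [ 0.24238228 -2.36627352 -0.05004235] [ 13.08891983   1.27781313 -22.4865057 ] [ 0.48  0.23 -1.14  1.91  0.63  0.87 -2.59]
```

{"op": "play_rows", "data": {"commands": "0 0 0 0 0 0 0.5;0 0 0 0 0 0 0.5;0 0 0.1 0 0 0 0.5;0 0 0 0 0 0 0.5"}}

```text
clock: 4.95
position: [0.56, 0.2165, 0.188]
eef_rot: [-3.062, 0.143, -0.682]
ft_force: [0.2, -0.7, 0.4]
gripper_width: 0.472
finger_force: 0.0
```

```bash
python3 - <<'E'
from h import *
from workcell import sensors
s=sensors.state();z=np.load("pose.npz");print((z["P"].T@(s["position"]-z["o"])).round(4),s["ft_force"],s["joint_positions"].round(3))
print((z["P"].T@R.from_rotvec(s["eef_rot"]).as_matrix()).round(3))
E
```

```text
[0.0004 0.1778 0.1127] [ 0.15948407 -0.70504782  0.42072704] [ 0.355  0.18  -1.002  1.913  0.565  0.847 -2.596]
[[ 0.999 -0.05   0.002]
 [-0.05  -0.999  0.   ]
 [ 0.002 -0.    -1.   ]]
```

{"op": "play_rows", "data": {"commands": "0 0 -0.2 0 0 0 0.5;0 0 -0.1 0 -0.005 0 0.5;0 0 0 0 0 0 0.5"}}

```text
clock: 5.32
position: [0.5599, 0.222, 0.1875]
eef_rot: [3.035, 0.096, 0.673]
ft_force: [-0.7, 0.4, -0.1]
gripper_width: 0.5
finger_force: 0.0
```

```bash
python3 - <<'E'
from h import *
from workcell import sensors
s=sensors.state();z=np.load("pose.npz");print((z["P"].T@(s["position"]-z["o"])).round(4),s["ft_force"],s["joint_positions"].round(3))
print((z["P"].T@R.from_rotvec(s["eef_rot"]).as_matrix()).round(3))
E
```

```text
[-0.0002  0.1833  0.1125] [-0.74372299  0.41100811 -0.05277263] [ 0.362  0.195 -1.025  1.907  0.585  0.857 -2.461]
[[ 0.994  0.106  0.001]
 [ 0.106 -0.994  0.001]
 [ 0.001 -0.001 -1.   ]]
```

{"op": "play_rows", "data": {"commands": "0 0 0 0.001 -0.008 0 0.5;0 0 0 0 -0.002 0 0.5;0 0 0 0 -0.002 0 0.5;0 0 0 0 0 0 0.5"}}

```text
clock: 5.82
position: [0.5603, 0.2334, 0.1875]
eef_rot: [3.035, 0.095, 0.673]
ft_force: [1.5, -0.3, 0.2]
gripper_width: 0.5
finger_force: 0.6
```

{"op": "play_rows", "data": {"commands": "0 0 0 0 -0.0015 0 0.5;0 0 0 0 0 0 0.5"}}

```text
clock: 6.08
position: [0.5604, 0.2337, 0.1874]
eef_rot: [3.033, 0.094, 0.672]
ft_force: [-0.9, -5.5, 1.9]
gripper_width: 0.496
finger_force: 2.7
```

{"op": "play_rows", "data": {"commands": "0 0 0 0 -0.0015 0 0.5;0 0 0 0 0 0 0.5"}}

```text
clock: 6.32
position: [0.5605, 0.2338, 0.1872]
eef_rot: [3.031, 0.091, 0.671]
ft_force: [-2.3, -9.6, 5.5]
gripper_width: 0.503
finger_force: 5.0
```

{"op": "play_rows", "data": {"commands": "0 0 0 0 0.014 0 0.5;0 0 0 0 0 -0.02 0.6;0 0 0 0 0 -0.04 0.8;0 0 0 0 0 -0.05 1;0 0 0 0 0 0 1"}}

```text
clock: 6.95
position: [0.5143, 0.2266, 0.2917]
eef_rot: [3.032, 0.099, 0.684]
ft_force: [0.6, -0.7, 0.4]
gripper_width: 0.85
finger_force: 0.0
```

```bash
python3 - <<'E'
from h import *
P=plateR(-3.2);o=np.load("pose.npz")["o"]
plan(o+P@[0,0.01,.25],toolR(-P[:,2],-P[:,1]))
E
```

```text
joints [ 0.5  -0.09 -1.08  1.85  0.21  0.98 -2.18] clock 6.95 dist mm [ -19.7 -173.8   20.6] total turn/30 [-0.013 -0.016  0.228] rows 4
-0.003 -0.004 0.057 -0.0052 0.0433 -0.006
-0.003 -0.004 0.057 -0.0039 0.0435 -0.0059
-0.003 -0.004 0.057 -0.0027 0.0436 -0.0059
-0.003 -0.004 0.057 -0.0014 0.0436 -0.0058
```

{"op": "play_rows", "data": {"commands": "0 0 0.057 -0.005 0.043 -0.006 1;-0.006 -0.008 0.057 -0.004 0.0435 -0.006 1;-0.006 -0.008 0.057 -0.003 0.0435 -0.006 1;0 0 0.057 -0.0015 0.0435 -0.006 1;0 0 0 0 0 0 1;0 0 0 0 0 0 1"}}

```text
clock: 7.7
position: [0.4939, 0.0517, 0.3078]
eef_rot: [3.057, -0.087, 0.665]
ft_force: [0.3, 0.4, 0.1]
gripper_width: 1.003
finger_force: 0.0
```

```bash
python3 - <<'E'
from h import *
from workcell import viewer,sensors
c=viewer.capture("wrist");t=viewer.capture("scene");t2=viewer.capture("top");np.savez("w2.npz",**c);np.savez("s2.npz",**t);np.savez("t2.npz",**t2)
a=crop(c["frame"],140,60,280,200,2)[:,:,::-1]  # 560x400
b=crop(t["frame"],200,185,120,100,2)[:,:,::-1] # 240x200
d=crop(t2["frame"],240,150,100,75,2)[:,:,::-1]
img=np.zeros((400,800,3),np.uint8);img[:,:560]=a;img[:200,560:]=b;img[200:350,560:760]=d
cv2.imwrite("pics/w2.png",img)
s=sensors.state();z=np.load("pose.npz");print(s["position"],(z["P"].T@R.from_rotvec(s["eef_rot"]).as_matrix()).round(3))
E
```

```text
[0.49401679 0.05222375 0.30805049] [[ 1.    -0.012 -0.008]
 [-0.012 -1.    -0.005]
 [-0.008  0.005 -1.   ]]
```

View pics/w2.png

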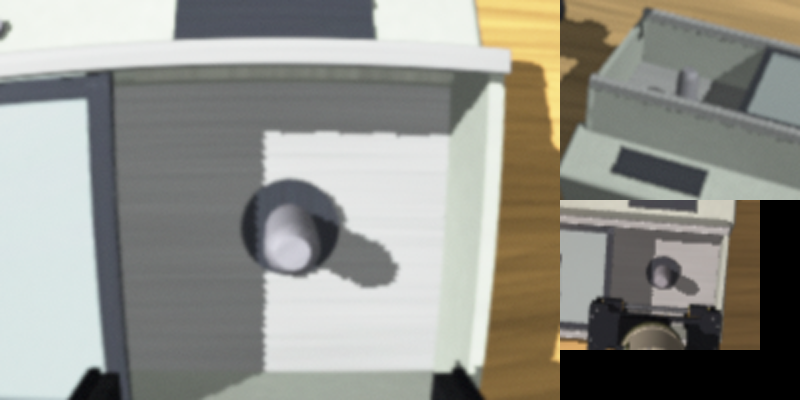

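The wrist crop shows the opening clear, with the post tip's face at about crop (291,251) and the seat disc centred at about (290,227). The guard's edge sits at the left, over the cover.

```bash
python3 - <<'E'
from h import *
w=np.load("w2.npz");s=np.load("s2.npz");t=np.load("t2.npz")
c2=lambda x,y,x0,y0:(x0+(x+.5)/2-.5,y0+(y+.5)/2-.5)
Wd=rayfish(w,*c2(290.5,227,140,60));Wt=rayfish(w,*c2(291,251,140,60))
St=ray(s,*c2(128,74,200,185));Tt=ray(t,*c2(104,75,240,150))
print("tip tri",*tri([Wt,St,Tt]),"\n",*tri([Wt,St]))
P=plateR(-3.2)
from scipy.optimize import least_squares
def f(o):
    r=[]
    for p,(c,d) in [((0,0,0),Wd),((0,0,.064),Wt),((0,0,.064),Tt),((0,0,.064),St)]:
        r.append((np.eye(3)-np.outer(d,d))@(o+P@p-c))
    return np.concatenate(r)
v=least_squares(f,[.6,.037,.0857]).x;print("o",v,"\n",(f(v)*1e3).reshape(-1,3).round(1))
def g(o): return np.delete(f(o),[6,7,8])
v=least_squares(g,[.6,.037,.0857]).x;print("o w/o top",v)
z0=.0857;print("wrist disc@z0",plane(Wd,z0),"wrist tip@z", plane(Wt,z0+.058),"->o",plane(Wt,z0+.058)-P@[0,0,.064])
# guard edge: project plate z=.078 line y=.088
for q in (.17,.18): print([np.round((np.array(proj(w,v+P@[x,q-.092,.078],True))-[140,60])*2,0) for x in(.09,-.05)])
# collar: plan hover
T=toolR(np.array([0,0,-1.]),-P[:,1])
plan(np.array([.575,-.3,.20]),T)
E
```

```text
tip tri [0.57906081 0.03805789 0.14275318] [np.float64(4.0), np.float64(1.4), np.float64(4.7)] 
 [0.57589045 0.03847614 0.13821892] [np.float64(0.1), np.float64(0.1)]
o [0.60498223 0.0362499  0.08269545] 
 [[ 2.7  0.4  0.6]
 [ 2.5 -0.7  0.5]
 [-5.7  1.5 -1.1]
 [ 0.5 -1.3 -0.1]]
o w/o top [0.60281278 0.03654203 0.07999669]
wrist disc@z0 [0.60139896 0.03595237 0.0857    ] wrist tip@z [0.57481032 0.03857554 0.1437    ] ->o [0.60181571 0.0370657  0.0856963 ]
[array([132.,  80.]), array([145., 349.])]
[array([112.,  81.]), array([127., 349.])]
joints [ 0.55 -0.31 -0.67  1.98 -0.14  0.98 -1.71] clock 7.85 dist mm [  81.  -352.2 -108.1] total turn/30 [ 0.    -0.818  0.   ] rows 7
0.0 -0.117 0.0 0.0066 0.0496 0.02
0.0 -0.117 0.0 0.0079 0.0496 0.0196
0.0 -0.117 0.0 0.009 0.0496 0.019
0.0 -0.117 0.0 0.0102 0.0496 0.0185
0.0 -0.117 0.0 0.0113 0.0496 0.0178
0.0 -0.117 0.0 0.0124 0.0496 0.0171
0.0 -0.117 0.0 0.0134 0.0496 0.0163
```

{"op": "play_rows", "data": {"commands": "0 -0.117 0 0.0065 0.0495 0.02 1;0 -0.117 0 0.008 0.0495 0.0195 1;0 -0.117 0 0.009 0.0495 0.019 1;0 -0.117 0 0.01 0.0495 0.0185 1;0 -0.117 0 0.0115 0.0495 0.018 1;0 -0.117 0 0.0125 0.0495 0.017 1;0 -0.117 0 0.0135 0.0495 0.0165 1;0 0 0 0 0 0 1;0 0 0 0 0 0 1"}}

```text
clock: 8.98
position: [0.5753, -0.2995, 0.1996]
eef_rot: [-3.139, 0.089, -0.001]
ft_force: [-1.0, 0.2, 1.2]
gripper_width: 0.999
finger_force: 0.0
```

```bash
python3 - <<'E'
from h import *
from workcell import viewer,sensors
c=viewer.capture("wrist");np.savez("w3.npz",**c)
cv2.imwrite("pics/w3.png",crop(c["frame"],140,90,280,200,2)[:,:,::-1])
s=sensors.state();print(s["position"],s["joint_positions"].round(2));print(R.from_rotvec(s["eef_rot"]).as_matrix().round(3))
E
```

```text
[ 0.57533727 -0.29910276  0.20051196] [ 0.7   0.43 -0.39  1.43  0.17  1.31 -1.33]
[[ 0.998 -0.056  0.001]
 [-0.056 -0.998  0.001]
 [ 0.001 -0.001 -1.   ]]
```

View pics/w3.png

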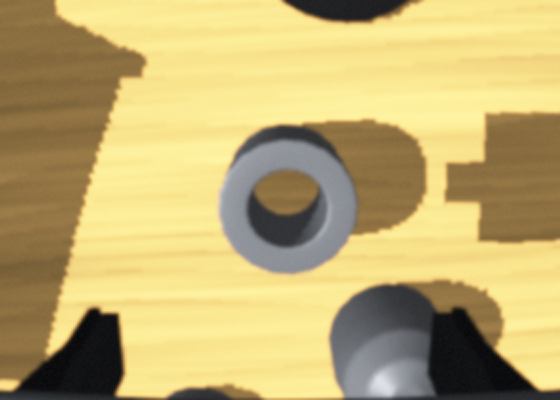

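The crop shows the collar's rim centred at about (288,206), its bore at (287.5,208), and the dome to the lower right.

```bash
python3 - <<'E'
from h import *
w=np.load("w3.npz");s=np.load("scene0.npz");t=np.load("top0.npz")
c2=lambda x,y,x0,y0:(x0+(x+.5)/2-.5,y0+(y+.5)/2-.5)
W=rayfish(w,*c2(288,207,140,90))
T=ray(t,200+(735.5)/4-.5,130+(260.5)/4-.5);S=ray(s,140+57.5/4-.5,185+120.5/4-.5)
print(tri([W,S,T]),tri([W,S]),plane(W,.06))
# rim width check for height
a,b=rayfish(w,*c2(220,206,140,90)),rayfish(w,*c2(356,206,140,90));print("OD at .06",np.linalg.norm(plane(a,.06)-plane(b,.06)))
p=plane(W,.06);p[2]=.046;P=plateR(-3.2);plan(p,toolR(np.array([0,0,-1.]),-P[:,1]),n=1)
E
```

```text
(array([ 0.58015672, -0.30359532,  0.05210098]), [np.float64(2.7), np.float64(1.6), np.float64(2.8)]) (array([ 0.57999839, -0.30507557,  0.05225671]), [np.float64(1.7), np.float64(1.7)]) [ 0.58349477 -0.30598822  0.06      ]
OD at .06 0.06144216640160899
joints [ 0.7   0.43 -0.39  1.43  0.17  1.31 -1.33] clock 9.03 dist mm [   8.2   -6.9 -154.5] total turn/30 [-0.001 -0.003  0.   ] rows 1
-0.001 -0.003 0.0 0.0083 0.0065 0.1545
```

{"op": "play_rows", "data": {"commands": "0 0 0 0.007 0.005 0.045 1;0 0 0 0 0 0.05 1;0 0 0 0 0 0.04 1;0 0 0 0 0 0.02 1;0 0 0 0 0 0 1;0 0 0 0 0 0 0.5;0 0 0 0 0 0 0.5;0 0 0 0 0 0 0.5;0 0 0 0 0 0 0.5", "grip_force": 25}}

```text
clock: 10.15
position: [0.5819, -0.3061, 0.0461]
eef_rot: [3.14, -0.091, 0.002]
ft_force: [-0.6, 1.3, 6.1]
gripper_width: 0.73
finger_force: 25.0
```

{"op": "play_rows", "data": {"commands": "0 0 0 0 0 -0.02 0.5;0 0 0 0 0 -0.05 0.5;0 0 0 0 0 -0.06 0.5;0 0 0 0 0 -0.06 0.5;0 0 0 0 0 -0.03 0.5;0 0 0 0 0 0 0.5;0 0 0 0 0 0 0.5"}}

```text
clock: 11.02
position: [0.5808, -0.3059, 0.2642]
eef_rot: [-3.14, 0.091, 0.002]
ft_force: [-0.4, -0.1, -1.7]
gripper_width: 0.723
finger_force: 25.0
```

```bash
python3 - <<'E'
from h import *
from workcell import viewer,sensors
c=viewer.capture("wrist");np.savez("w4.npz",**c)
cv2.imwrite("pics/w4.png",crop(c["frame"],180,180,200,150,4)[:,:,::-1])
s=sensors.state();print(s["position"],s["joint_positions"].round(2),s["gripper_width"],s["ft_force"]);print(R.from_rotvec(s["eef_rot"]).as_matrix().round(3))
E
```

```text
[ 0.58062311 -0.30587213  0.26359836] [ 0.69  0.42 -0.39  1.32  0.16  1.44 -1.31] 0.7217596767655408 [-0.34694858  0.89429706 -0.26570948]
[[ 0.998 -0.058 -0.002]
 [-0.058 -0.998  0.001]
 [-0.002 -0.001 -1.   ]]
```

View pics/w4.png

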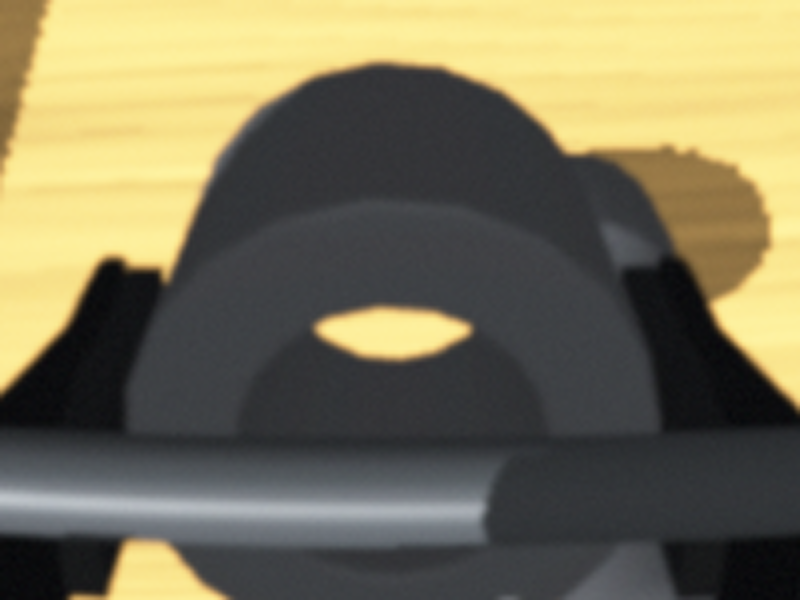

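The collar is held upright between the fingers. Its rim's far edge is at crop y≈200 and the bore spans y≈305 to 572, centred at x≈393.

```bash
python3 - <<'E'
from h import *
w=np.load("w4.npz");p=np.array([.58062,-.30587,.2636]);Rt=R.from_rotvec([-3.14,.091,.002]).as_matrix()
def tl(x,y,z):
    o,d=rayfish(w,180+(x+.5)/4-.5,180+(y+.5)/4-.5); o=Rt.T@(o-p);d=Rt.T@d; return o+d*(z-o[2])/d[2]
for z in(-.014,-.012,-.010):
    F=tl(393,200,z);B=tl(393,305,z);N=tl(390,572,z);L=tl(126,390,z);Rr=tl(662,390,z)
    print(z,"cx",F[0]-.032,B[0]-.018,N[0]+.018,"bore",B[0]-N[0],"y",(L[1]+Rr[1])/2,"w",L[1]-Rr[1])
# underside far edge
for z in(.046,.048):print("bottom far",tl(390,62,z)[0]-.032)
# plan to pre-place: collar underside 30mm beyond tip => collar origin at plate z=.064+.02 ; TCP .046 above
P=plateR(-3.2);o=np.array([.6015,.0368,.0855])
plan(o+P@[0,0,.064+.025+.046],toolR(-P[:,2],-P[:,1]))
E
```

```text
-0.014 cx 0.00017958889133134343 0.001682667550166956 0.0005837774970176117 bore 0.03709889005314934 y 0.0010992459377184849 w -0.06221748476630068
-0.012 cx -0.0005852416376127823 0.0007264610156647762 -0.0009405559541214199 bore 0.03766701696978619 y 0.0011014999116157609 w -0.06317027412820717
-0.01 cx -0.0013500721665569149 -0.00022974551883741742 -0.0024648894052604654 bore 0.038235143886423045 y 0.0011037538855130369 w -0.06412306349011365
bottom far -0.0004104455187602038
bottom far -0.0009407031422374312
joints [ 0.69  0.42 -0.39  1.32  0.16  1.44 -1.31] clock 11.07 dist mm [-36.1 345.9 -55.7] total turn/30 [-0.001  0.837 -0.004] rows 7
-0.0 0.12 -0.001 -0.008 -0.049 0.008
-0.0 0.12 -0.001 -0.0085 -0.049 0.0075
-0.0 0.12 -0.001 -0.0089 -0.049 0.007
-0.0 0.12 -0.001 -0.0093 -0.049 0.0064
-0.0 0.12 -0.001 -0.0097 -0.049 0.0058
-0.0 0.12 -0.001 -0.01 -0.049 0.0052
-0.0 0.12 -0.001 -0.0103 -0.049 0.0045
```

```bash
python3 - <<'E'
from h import *
P=plateR(-3.2);o=np.array([.6018,.0378,.0855]);np.savez("pose.npz",o=o,P=P)
plan(o+P@[0,0,.160],toolR(-P[:,2],-P[:,1]))
E
```

```text
joints [ 0.69  0.42 -0.39  1.32  0.16  1.44 -1.31] clock 11.07 dist mm [-46.3 347.4 -33.1] total turn/30 [-0.001  0.837 -0.004] rows 7
-0.0 0.12 -0.001 -0.0095 -0.0492 0.0048
-0.0 0.12 -0.001 -0.0097 -0.0492 0.0042
-0.0 0.12 -0.001 -0.01 -0.0492 0.0036
-0.0 0.12 -0.001 -0.0101 -0.0492 0.0029
-0.0 0.12 -0.001 -0.0103 -0.0492 0.0023
-0.0 0.12 -0.001 -0.0104 -0.0492 0.0016
-0.0 0.12 -0.001 -0.0105 -0.0492 0.001
```

{"op": "play_rows", "data": {"commands": "0 0.1 0 -0.0095 -0.043 0.005 0.5;0 0.105 0 -0.0085 -0.043 0.004 0.5;0 0.105 0 -0.009 -0.043 0.0035 0.5;0 0.105 0 -0.009 -0.043 0.003 0.5;0 0.105 0 -0.009 -0.043 0.002 0.5;0 0.105 0 -0.009 -0.043 0.0015 0.5;0 0.105 0 -0.009 -0.043 0.001 0.5;0 0.105 0 -0.007 -0.043 0 0.5;0 0 0 0 0 0 0.5;0 0 0 0 0 0 0.5"}}

```text
clock: 12.32
position: [0.5347, 0.0404, 0.2318]
eef_rot: [3.054, -0.089, 0.676]
ft_force: [0.1, -0.8, -1.2]
gripper_width: 0.723
finger_force: 25.0
```

```bash
python3 - <<'E'
from h import *
from workcell import viewer
z=np.load("pose.npz");P=z["P"];o=z["o"]
plan(o+P@[0,0,.160],toolR(-P[:,2],-P[:,1]),n=1)
c=viewer.capture("wrist");np.savez("w5.npz",**c);s=viewer.capture("scene");np.savez("s5.npz",**s)
cv2.imwrite("pics/w5.png",np.hstack([crop(c["frame"],180,130,200,200,2),crop(s["frame"],200,150,80,80,5)])[:,:,::-1])
E
```

```text
joints [ 0.52 -0.14 -0.69  2.04  0.02  0.79 -1.82] clock 12.32 dist mm [-0.4  1.2 -1.3] total turn/30 [ 0.002  0.001 -0.004] rows 1
0.002 0.001 -0.004 -0.001 -0.0012 0.0009
```

View pics/w5.png

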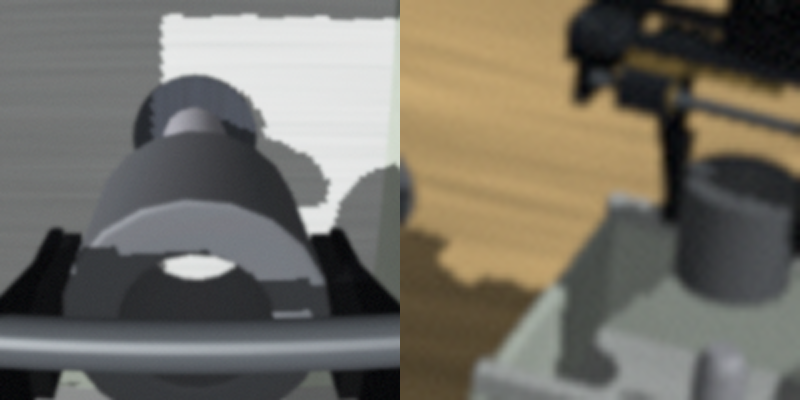

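The post tip lines up with the collar's bore axis, both at crop x≈195, and the scene crop shows the collar above the opening. I'll lower it now.

{"op": "play_rows", "data": {"commands": "0 0 0 -0.0005 -0.0005 0.02 0.5;0 0 0 0 0 0.02 0.5;0 0 0 0 0 0.01 0.5;0 0 0 0 0 0.005 0.5;0 0 0 0 0 0.005 0.5;0 0 0 0 0 0.005 0.5;0 0 0 0 0 0 0.5"}}

```text
clock: 13.3
position: [0.5623, 0.0401, 0.1734]
eef_rot: [3.053, -0.088, 0.678]
ft_force: [0.3, 0.4, -2.1]
gripper_width: 0.724
finger_force: 25.0
```

{"op": "play_rows", "data": {"commands": "0 0 0 0 0 0.005 0.5;0 0 0 0 0 0.005 0.5;0 0 0 0 0 0 0.5"}}

```text
clock: 13.68
position: [0.5664, 0.0398, 0.164]
eef_rot: [3.054, -0.088, 0.678]
ft_force: [-0.5, -0.5, -0.0]
gripper_width: 0.727
finger_force: 25.0
```

{"op": "play_rows", "data": {"commands": "0 0 0 0 0 0.008 0.5;0 0 0 0 0 0.008 0.5;0 0 0 0 0 0.008 0.5;0 0 0 0 0 0.006 0.5;0 0 0 0 0 0.003 0.5;0 0 0 0 0 0 0.5"}}

```text
clock: 14.42
position: [0.5805, 0.0391, 0.1344]
eef_rot: [3.054, -0.088, 0.678]
ft_force: [0.9, -0.1, -1.3]
gripper_width: 0.726
finger_force: 25.0
```

{"op": "play_rows", "data": {"commands": "0 0 0 0 0 0.002 0.5;0 0 0 0 0 0.002 0.5;0 0 0 0 0 0 0.5"}}

```text
clock: 14.8
position: [0.5822, 0.0389, 0.1309]
eef_rot: [3.053, -0.088, 0.679]
ft_force: [-0.9, -0.4, -1.3]
gripper_width: 0.724
finger_force: 25.0
```

```bash
python3 - <<'E'
from h import *
from workcell import sensors
s=sensors.state();z=np.load("pose.npz");P=z["P"];print((P.T@(s["position"]-z["o"])).round(4),(P.T@s["ft_force"]).round(1),s["joint_positions"].round(2))
E
```

```text
[0.0014 0.     0.0495] [-1.4 -0.4 -0.8] [ 0.48  0.13 -0.72  2.05  0.37  0.59 -2.11]
```

{"op": "play_rows", "data": {"commands": "0 0 0 0 0 0.001 0.5;0 0 0 0 0 0.001 0.5;0 0 0 0 0 0.001 0.5;0 0 0 0 0 0 0.5"}}

```text
clock: 15.3
position: [0.5832, 0.0389, 0.1294]
eef_rot: [3.051, -0.087, 0.678]
ft_force: [-21.1, -1.4, 22.3]
gripper_width: 0.723
finger_force: 25.0
```

{"op": "play_rows", "data": {"commands": "0 0 0 0 0 0.001 0.5;0 0 0 0 0 0 0.5"}}

```text
clock: 15.55
position: [0.5838, 0.0388, 0.1289]
eef_rot: [3.051, -0.087, 0.679]
ft_force: [-22.3, -2.0, 26.4]
gripper_width: 0.722
finger_force: 25.0
```

{"op": "play_rows", "data": {"commands": "0 0 0 0 0 0.001 0.5;0 0 0 0 0 0 0.5"}}

```text
clock: 15.8
position: [0.5846, 0.0388, 0.1283]
eef_rot: [3.051, -0.087, 0.681]
ft_force: [-21.5, -1.4, 26.6]
gripper_width: 0.725
finger_force: 25.0
```

{"op": "play_rows", "data": {"commands": "0 0 0 0 0 -0.002 0.5;0 0 0 0 0 0 0.8;0 0 0 0 0 0 0.95;0 0 0 0 0 0 0.95;0 0 0 0 0 -0.01 0.95;0 0 0 0 0 -0.03 0.95;0 0 0 0 0 -0.05 0.95;0 0 0 0 0 -0.05 0.95;0 0 0 0 0 -0.05 0.95;0 0 0 0 0 0 0.95"}}

```text
clock: 17.05
position: [0.5036, 0.0444, 0.3052]
eef_rot: [3.049, -0.086, 0.69]
ft_force: [0.5, 0.5, 0.3]
gripper_width: 0.953
finger_force: 0.0
```

```bash
python3 - <<'E'
from h import *
from workcell import viewer,sensors
c=viewer.capture("wrist");np.savez("w6.npz",**c);s=viewer.capture("scene");np.savez("s6.npz",**s)
cv2.imwrite("pics/w6.png",np.hstack([crop(c["frame"],140,60,280,200,1.5),crop(s["frame"],200,180,75,60,5)])[:,:,::-1])
st=sensors.state();z=np.load("pose.npz");P=z["P"];o=z["o"];print((P.T@(st["position"]-o)).round(4),st["joint_positions"].round(2),st["gripper_width"])
q=lambda x,y,zz:(np.array(proj(s,o+P@[x,y,zz]))-[200,180])*5+[420,0]
print("scene rim pts",[q(*a).round(0) for a in((.032,0,.06),(-.032,0,.06),(0,.032,.06),(0,-.032,.06))])
q=lambda x,y,zz:(np.array(proj(c,o+P@[x,y,zz],True))-[140,60])*1.5
print("wrist rim pts",[q(*a).round(0) for a in((.032,0,.06),(-.032,0,.06),(0,.032,.06),(0,-.032,.06))])
E
```

```text
[0.0013 0.0004 0.2371] [ 0.56 -0.29 -0.67  1.99 -0.13  0.95 -1.7 ] 0.9538347621024317
scene rim pts [array([722., 238.]), array([756., 180.]), array([795., 223.]), array([685., 194.])]
wrist rim pts [array([207., 159.]), array([207., 248.]), array([160., 205.]), array([253., 205.])]
```

View pics/w6.png

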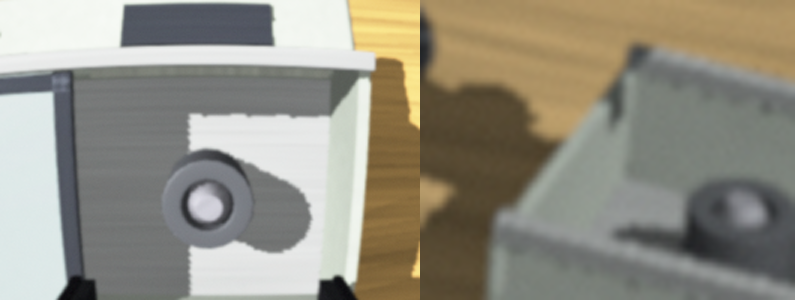

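The wrist crop shows the rim spanning x 161–253 and y≈158–247. This matches the projected seated position, with the post tip centred just above the rim. Next is the guard.

```bash
python3 - <<'E'
from h import *
z=np.load("pose.npz");P=z["P"];o=z["o"]
Py=P@R.from_euler('z',-5,degrees=True).as_matrix()
T=toolR(-P[:,2],-Py[:,1]); print((P.T@T).round(3))
plan(o+P@[0,.177,.22],T)
E
```

```text
[[ 0.996 -0.087 -0.   ]
 [-0.087 -0.996 -0.   ]
 [ 0.    -0.    -1.   ]]
joints [ 0.56 -0.29 -0.67  1.99 -0.13  0.95 -1.7 ] clock 17.15 dist mm [ 15.9 176.  -16.1] total turn/30 [ 0.002 -0.005  0.164] rows 4
0.001 -0.001 0.041 -0.0004 -0.0442 0.0042
0.001 -0.001 0.041 -0.0013 -0.0441 0.0042
0.001 -0.001 0.041 -0.0023 -0.0441 0.0043
0.001 -0.001 0.041 -0.0032 -0.044 0.0043
```

{"op": "play_rows", "data": {"commands": "0 0 -0.05 -0.0005 -0.044 0.004 0.8;0 0 -0.05 0.0005 -0.044 0.004 0.6;0 0 -0.05 0.0015 -0.044 0.0045 0.5;0 0 -0.05 0.003 -0.044 0.0045 0.5;0 0 0 0 0 0 0.5;0 0 0 0 0 0 0.5"}}

```text
clock: 17.9
position: [0.518, 0.2184, 0.2827]
eef_rot: [3.033, 0.071, 0.668]
ft_force: [0.9, -0.1, -0.1]
gripper_width: 0.508
finger_force: 0.0
```

```bash
python3 - <<'E'
from h import *
from workcell import sensors
s=sensors.state();z=np.load("pose.npz");P=z["P"];print((P.T@(s["position"]-z["o"])).round(4),s["joint_positions"].round(2),s["gripper_width"]);print((P.T@R.from_rotvec(s["eef_rot"]).as_matrix()).round(3))
E
```

```text
[-0.0016  0.1757  0.2184] [ 0.56 -0.07 -1.13  1.86  0.22  0.97 -2.2 ] 0.5083526102599183
[[ 0.995  0.103 -0.001]
 [ 0.103 -0.995 -0.001]
 [-0.001  0.    -1.   ]]
```

{"op": "play_rows", "data": {"commands": "0 0 0 0.001 -0.003 0.03 0.5;0 0 0 0 0 0.04 0.5;0 0 0 0 0 0.026 0.5;0 0 0 0 0 0.01 0.5;0 0 0 0 0 0 0.5;0 0 0 0 0 0 0.3;0 0 0 0 0 0 0.3"}}

```text
clock: 18.77
position: [0.5641, 0.2196, 0.1894]
eef_rot: [3.031, 0.071, 0.675]
ft_force: [0.2, -0.2, 0.4]
gripper_width: 0.363
finger_force: 0.0
```

```bash
python3 - <<'E'
from h import *
from workcell import sensors
s=sensors.state();z=np.load("pose.npz");P=z["P"];print((P.T@(s["position"]-z["o"])).round(4),s["joint_positions"].round(2),s["gripper_width"],s["ft_force"].round(1));Q=R.from_rotvec(s["eef_rot"]).as_matrix();print((P.T@Q).round(3))
E
```

```text
[0.0006 0.1794 0.1144] [ 0.45  0.24 -1.13  1.89  0.65  0.89 -2.51] 0.3626671722236745 [ 0.2 -0.2  0.4]
[[ 0.995  0.103  0.003]
 [ 0.103 -0.995 -0.001]
 [ 0.003  0.001 -1.   ]]
```

{"op": "play_rows", "data": {"commands": "0 0 0 -0.0005 0.005 0 0.3;0 0 0 -0.0005 0.005 0 0.3;0 0 0.02 -0.0015 0.015 0 0.3;0 0 0.03 -0.002 0.023 0 0.3;0 0 0.03 -0.0015 0.025 0 0.3;0 0 0.03 -0.0015 0.025 0 0.3;0 0 0.03 -0.001 0.025 0 0.3;0 0 0.03 -0.0005 0.02 0 0.3;0 0 0.02 0 0.02 0 0.3;0 0 0.01 0 0.01 0 0.3"}}

```text
clock: 20.02
position: [0.5549, 0.0452, 0.1887]
eef_rot: [3.053, -0.09, 0.678]
ft_force: [0.1, 1.8, -1.3]
gripper_width: 0.3
finger_force: 1.1
```

```bash
python3 - <<'E'
from h import *
from workcell import sensors
s=sensors.state();z=np.load("pose.npz");P=z["P"];print((P.T@(s["position"]-z["o"])).round(4),s["joint_positions"].round(2),s["gripper_width"],(P.T@s["ft_force"]).round(1));Q=R.from_rotvec(s["eef_rot"]).as_matrix();print((P.T@Q).round(3))
E
```

```text
[0.0008 0.0048 0.1135] [ 0.9  -0.02 -1.1   2.04  0.15  0.69 -1.93] 0.29965955999383903 [-0.5  1.8 -1.2]
[[ 1.    -0.003  0.001]
 [-0.003 -1.    -0.002]
 [ 0.001  0.002 -1.   ]]
```

{"op": "play_rows", "data": {"commands": "0 0 0 0 0.004 0 0.3;0 0 0 0 0.004 0 0.3;0 0 0 0 0.001 0 0.3;0 0 0 0 0 0 0.3"}}

```text
clock: 20.52
position: [0.5548, 0.0377, 0.1889]
eef_rot: [3.053, -0.088, 0.679]
ft_force: [-0.1, 0.9, 0.2]
gripper_width: 0.298
finger_force: 0.7
```

{"op": "play_rows", "data": {"commands": "0 0 0 0 0.0015 0 0.3;0 0 0 0 0 0 0.3"}}

```text
clock: 20.78
position: [0.5547, 0.036, 0.1889]
eef_rot: [3.053, -0.088, 0.679]
ft_force: [-0.2, 1.8, -0.5]
gripper_width: 0.298
finger_force: 0.9
```

{"op": "play_rows", "data": {"commands": "0 0 0 0 0.0015 0 0.3;0 0 0 0 0 0 0.3"}}

```text
clock: 21.02
position: [0.5546, 0.0342, 0.1889]
eef_rot: [3.053, -0.089, 0.679]
ft_force: [-0.1, 1.6, -0.4]
gripper_width: 0.299
finger_force: 0.7
```

{"op": "play_rows", "data": {"commands": "0 0 0 0 0.0015 0 0.3;0 0 0 0 0 0 0.3"}}

```text
clock: 21.28
position: [0.5546, 0.0336, 0.1889]
eef_rot: [3.054, -0.087, 0.68]
ft_force: [0.9, 5.4, -2.9]
gripper_width: 0.302
finger_force: 2.4
```

{"op": "play_rows", "data": {"commands": "0 0 0 0 0.0015 0 0.3;0 0 0 0 0 0 0.3"}}

```text
clock: 21.52
position: [0.5546, 0.0335, 0.1889]
eef_rot: [3.055, -0.085, 0.681]
ft_force: [3.1, 8.9, -5.0]
gripper_width: 0.302
finger_force: 4.9
```

{"op": "play_rows", "data": {"commands": "0 0 0 0 -0.003 0 0.4;0 0 0 0 -0.003 0 0.5;0 0 0 0 0 0 0.5;0 0 0 0 0 -0.01 0.5;0 0 0 0 0 -0.03 0.6;0 0 0 0 0 -0.05 0.8;0 0 0 0 0 -0.05 0.8;0 0 0 0 0 0 0.8;0 0 0 0 0 0 0.8"}}

```text
clock: 22.65
position: [0.4954, 0.0406, 0.3154]
eef_rot: [3.053, -0.089, 0.679]
ft_force: [-0.2, 0.3, -0.6]
gripper_width: 0.794
finger_force: 0.0
```

```bash
python3 - <<'E'
from h import *
from workcell import viewer,sensors
c=viewer.capture("wrist");s=viewer.capture("scene")
cv2.imwrite("pics/w7.png",np.hstack([crop(c["frame"],140,60,280,200,1.5),crop(s["frame"],100,130,125,100,3)])[:,:,::-1])
z=np.load("pose.npz");P=z["P"];o=z["o"]
q=lambda x,y,zz:(np.array(proj(c,o+P@[x,y,zz],True))-[140,60])*1.5
for j in(0,.005): print("bar",q(.04,j,.119).round(1),q(-.04,j,.119).round(1),"guard left edge",q(.05,.092+j,.078).round(1))
print("rim",[q(*a).round(0) for a in((.032,0,.06),(-.032,0,.06),(0,.032,.06),(0,-.032,.06))]); st=sensors.state();print(st["clock"],st["ft_force"])
E
```

```text
bar [199.2 151.2] [200.  279.5] guard left edge [ 63.4 129.6]
bar [190.5 151.2] [192.  279.5] guard left edge [ 56.4 129.9]
rim [array([200., 150.]), array([201., 237.]), array([156., 194.]), array([246., 194.])]
22.75 [ 0.87292277 -0.42420361 -0.64347436]
```

View pics/w7.png

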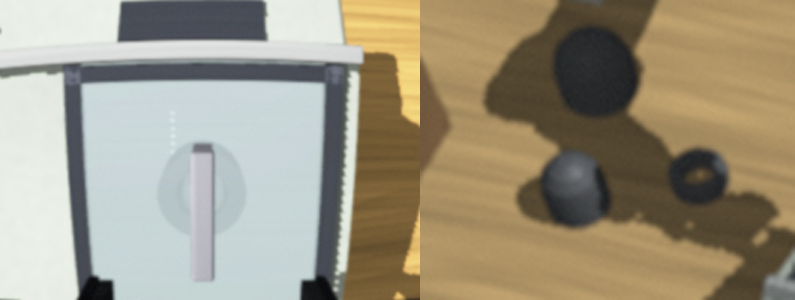

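The guard is shut, with the bar at x≈202 and its left edge at 64, matching the projection for joint value 0. The collar sits centred beneath it at about (201,192), and the dome, shell and low ring haven't moved.

```bash
python3 -c "
from workcell import order
print(order.close_job())"
```

```text
the job is handed in; nothing more can be done
None
```

The guard was opened to its stop, the tall collar was lowered onto the seat over the leaning post, the guard was slid back to its shut stop, and the job was handed in at about 23 s.

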